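# Loosen the knurled locking ring of a sensor stage

## Robot

A 7-joint arm with a two-finger parallel gripper is mounted at the origin on a cart in front of the work surface, level with it; the furniture and walls round the work are solid. World frame = base frame: x ahead of the robot, y to its left, z up, the work surface at z = 0. Lengths are in m, angles in rad, forces in N, time in s.
With the tool pointing down it reaches from about 0.4 to 0.85 m from the base axis. Payload 10.4 kg.
Tool frame: the origin (TCP) lies midway between the tips of the shut fingers; the grasp point (between the pads) lies 19 mm behind it; z points along the fingers, y is the line along which they close (so a half turn about z gives the same grasp; the last joint's range is limited). The gripper opens to 85 mm and grips with 20 to 120 N. Pads are 22 mm wide; open, the fingers measure 114 mm over their backs; the gripper's body (76 mm by 85 mm) begins 54 mm behind the grasp point. The pads swing forward as they close: fully open they stand 13 mm farther back than shut.
Start: joints at [-1.241, 0.332, -0.065, 1.46, 0.022, 1.35, -0.088], TCP at [0.216, 0.587, 0.231] pointing down, gripper open.
Joint ranges: [-2.6, 2.6], [-0.5, 2.12], [-1.47, 1.34], [0.16, 2.42], [-1.27, 4.41], [0.06, 2.06], [-2.6, 2.6]. Speed limits (rad/s): [2.22, 2.22, 2.79, 2.79, 3.14, 3.14, 3.14].

## Interface

Orientations are given as a unit quaternion [w, x, y, z].
In Python, from station import bot gives the robot as it stands.
- The arm moves only by the tool drive_tool, never from a script. Its argument "series" is a list of rows, each an object with "slide": the shift along the tool's x, y, z in m, a list of three; "twist": the turn about the tool's z in degrees. In form: [{"slide": [tx, ty, tz], "twist": twist}, ...]. A call has 1 to 20 rows; each row is the pose to reach, as a shift and turn from the pose commanded when the call began, along the tool's axes at that moment; what a row does not reach only later rows make up. A row lasts 1/8 s, in which the tool goes at most 62.5 mm and 10.7 degrees, less where a joint would pass 70% of its speed; a pose out of reach is approached as far as the arm can. A call with a gripper value outside its range is refused whole. "claw" is the closure, from 0 (fully open) to 1 (shut), set as the call begins (left out, the last holds). The fingers move at their own pace and stop on an object; the grip force is fixed at half the most. Time passes only in rows, so rows that repeat a pose let the fingers close. It gives the time, the measured TCP pose, the force, the opening and the grip force at its end, in the units of the state.
- bot.get_state(): the state, without advancing time (a new reading comes with each control period).
- bot.get_image(name): name is "scene" or "top"; returns (picture, depth): 480x640x3 uint8, red, green, blue; 480x640 float32, m along the optical axis (not along the pixel's ray), 0 where there is no reading.
- bot.get_calibration(name): a dict with "fx", "fy", "cx", "cy" (pixels), "origin" and "attitude" of the camera in the world. Camera axes: x right, y down, z forward; pixel columns grow to the right and rows downward; lengths in m; the calibration is good to about 2 mm. A picture is of the moment at which its call begins. get_calibration takes no time and is no camera call.
- bot.close_job(): hands the job in; it is judged then, once.
The state is a dict: "t": time; "joints": joint angles; "qd": joint speeds; "tau": joint torques, N m; "ee_pos": TCP position; "ee_rot": TCP orientation; "wrist_force": force on the tool from outside, world axes, zero at the start; "torque": the same for the moment, N m; "finger_gap": finger opening in m; "grip_force": force on a finger pad.
Only numpy, scipy, OpenCV 4.12 (cv2) and the standard library are available. Lean on these libraries where they do the work, as an engineer would, in place of code of your own. Each camera call takes 0.05 s, during which the arm holds its last target. There are 200 camera calls.

## Task

Loosen the big knurled locking ring of the sensor stage by rolling a fingertip along its rim, anticlockwise as seen from above: bring the white mark on the ring up to the red arrow on the plate, then count two full turns more and stop with the mark at the arrow again (its third time there). Only press lightly on the rim from outside with the fingers, do not pinch or lift anything, leave the small things around the stage where they are, and finish clear of the stage.

Things in the scene. Friction and masses are not known exactly. Their poses are not given: they have to be found in the camera images.
- stage: fixed sensor stage: square aluminium plate 140 x 140 mm (top 14 mm above the table) on rubber, with a round centre table 66 mm across, 47 mm high, inside the dark knurled locking ring. Origin: centre of its underside on the table; z up, -x toward the red arrow. Plate and ring yield sideways up to 10 mm, 1.5 N per mm, and spring back. A force over 25 N on it is too rough.
- ring_axis (a point): point on the ring's upright axis, 30 mm above the table, at half the height of the knurled rim. The ring measures 100 mm across; its rim is upright and reaches from 18 to 42 mm above the table (it rises 2 mm with each turn). It is too wide to be gripped.
- ring_mark (a point): the white mark: a 6 mm wide line down the knurled rim and 13 mm inward over the top of the ring; this point is on the rim at mid height, 50 mm from the axis, and turns with the ring
- pointer_tip (a point): tip of the flat red arrow painted on the plate, 53 mm from the ring's axis on the stage's -x side, 14.5 mm above the table
- ring (a joint): ring angle in rad, growing anticlockwise from above (loosening); 0 with the mark at the arrow for the first time, 6.28 the second, 12.57 the third. Starts at -1.1 to -0.35 (mark clockwise of the arrow). It stays where it is left and does not coast; about 1 N along the rim turns it; a finger pressed to the rim with 4 to 6 N carries it along without slip.
- fuse_case: closed grey fuse box, 57 x 74 x 25 mm, loose on the table beside the stage; origin at the centre of its underside; leave it alone
- brass_weight: round pale brass weight with a slot, 33 mm across, 10 mm high, loose on the table; origin at the centre of its underside; leave it alone
- red_plug: red plug lying on the table, 52 mm long, 11 mm thick; origin at the centre of its underside; leave it alone
- wire_bobbin: small bobbin of copper wire with black flanges, 31 mm across, 24 mm high, standing on the table; origin at the centre of its underside; leave it alone

How it is judged:
By the outcome, as a careful person would: the job done as asked, in the order asked, and still so for the second after the job is handed in, with the robot touching nothing.
It also fails if it takes over 64 s, if anything falls off the work surface, if the arm or the gripper's body presses on something with over 40 N, if the wrist force passes 120 N, or if a joint passes its speed limit or range.

## Working session

There is one attempt and no reset: what is moved stays moved. The work goes in short steps, Python scripts to look and compute and a tool call to move; the robot and the scene stay as the last step left them, time stands still between calls to the robot, and variables do not carry over. Pictures are saved under pics/ and viewed, at most 10 in all, crops included, and the job is handed in when it is done.

Besides the shell and the picture viewer there is one more tool, called by a JSON object that holds its "fn" and its "kwargs", one argument or row to a line. drive_tool: Moves the arm, as the interface text tells. Its arguments: {"type":"object","properties":{"series":{"type":"array","items":{"type":"object","properties":{"slide":{"type":"array","items":{"type":"number"}},"twist":{"type":"number"}}}},"claw":{"type":"number"}},"required":["series"]}

```bash
mkdir -p pics; cat > h.py <<'E'
import numpy as np,cv2
from station import bot
from scipy.spatial.transform import Rotation as R
def cal(n):
    c=bot.get_calibration(n);return c
def rot(c):
    a=np.array(c["attitude"],float)
    return a if a.shape==(3,3) else R.from_quat(np.r_[a[1:],a[0]]).as_matrix()
def ray(n,u,v,z):
    c=cal(n);d=rot(c)@np.array([(u-c["cx"])/c["fx"],(v-c["cy"])/c["fy"],1]);o=np.array(c["origin"])
    return o+d*(z-o[2])/d[2]
def proj(n,p):
    c=cal(n);q=rot(c).T@(np.array(p)-c["origin"]);return c["fx"]*q[0]/q[2]+c["cx"],c["fy"]*q[1]/q[2]+c["cy"]
E
python3 - <<'E'
from h import *
for n in("top","scene"):
    i,d=bot.get_image(n);cv2.imwrite(f"pics/{n}0.png",i[:,:,::-1]);np.save(n+"d.npy",d);print(cal(n))
print(bot.get_state())
E
```

```text
{'fx': 576.5592697704783, 'fy': 576.5592697704783, 'cx': 323.174789688802, 'cy': 246.74043747350524, 'origin': array([0.34151069, 0.00474388, 1.14726843]), 'attitude': array([-0.06382052,  0.70639043, -0.70109521,  0.07351883])}
{'fx': 612.7785128229742, 'fy': 612.7785128229742, 'cx': 325.3505109354106, 'cy': 232.87867715339607, 'origin': array([ 0.14527486, -0.43174085,  0.77823554]), 'attitude': array([-0.30706783,  0.87631025, -0.34901362,  0.12640885])}
{'t': 0.1, 'joints': array([-1.24060529,  0.33280079, -0.06470932,  1.46082353,  0.02157378,
        1.34988707, -0.08848654]), 'qd': array([ 0.000726  , -0.00188277, -0.00096585, -0.00102448,  0.00048821,
        0.00113491, -0.00055764]), 'tau': array([ 1.76604211e-03, -6.26750422e+01,  4.95271536e-02, -3.92432499e+01,
        1.64349633e-02,  7.03064259e-03,  1.71097798e-05]), 'ee_pos': array([0.21582746, 0.58621386, 0.23061657]), 'ee_rot': array([-9.50522677e-05,  1.75464905e-01,  9.84485496e-01, -6.04966860e-04]), 'wrist_force': array([-0.63861837,  0.22638094,  0.34766919]), 'torque': array([-0.01360617,  0.02851111,  0.02913232]), 'grip_force': 0.0, 'finger_gap': 0.08542392746870578}
```

View pics/top0.png

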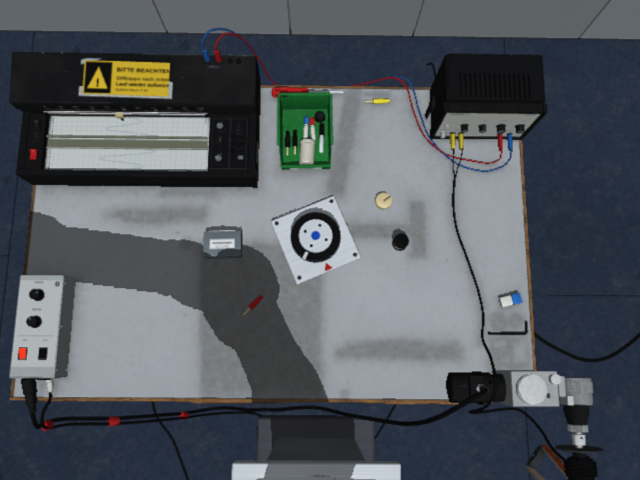

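View pics/scene0.png

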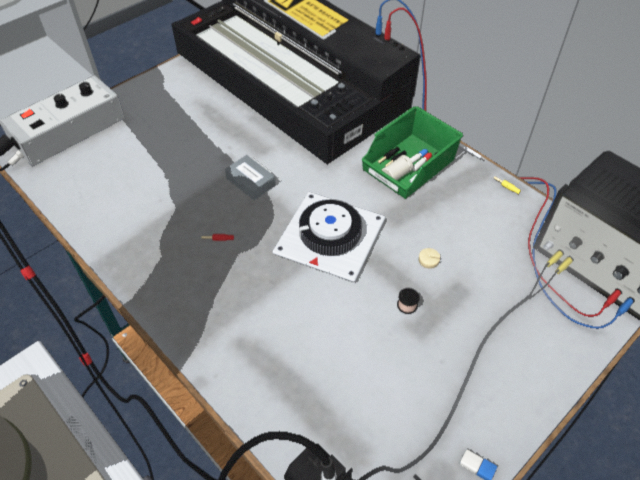

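```bash
python3 - <<'E'
from h import *
i=cv2.imread("pics/top0.png");a=cv2.resize(i[185:295,260:370],(770,770)[:2],interpolation=cv2.INTER_CUBIC)
a=cv2.resize(i[190:290,250:383],(798,600),interpolation=cv2.INTER_CUBIC);cv2.imwrite("pics/c0.png",a)
print(rot(cal("top")),proj("top",bot.get_state()["ee_pos"]),proj("scene",bot.get_state()["ee_pos"]))
d=np.load("topd.npy")
for n,u,v,z in[("hub",316,236,.047),("fuse",223,242,.025),("brass",384,200,.01),("bob",400,240,.024),("plug",254,304,.008),("greenbin",305,165,.05),("arrow",327,263,.0145),("recorder",255,185,.0)]:print(n,ray("top",u,v,z).round(3),d[v,u])
E
```

```text
[[ 0.00612099 -0.98110986  0.19335453]
 [-0.9998779  -0.00878491 -0.01292299]
 [ 0.01437747 -0.19325182 -0.98104384]] (np.float64(-72.52427564322238), np.float64(443.0425378739893)) (np.float64(-112.69781522972403), np.float64(50.41530111258368))
hub [0.58  0.004 0.047] 1.125424
fuse [0.57  0.189 0.025] 1.1440423
brass [ 0.664 -0.134  0.01 ] 1.1891807
bob [ 0.578 -0.163  0.024] 1.1522287
plug [0.45  0.125 0.008] 1.1364106
greenbin [0.724 0.028 0.05 ] 1.1648614
arrow [ 0.532 -0.018  0.014] 1.147292
recorder [0.697 0.131 0.   ] 1.1681271
```

View pics/c0.png

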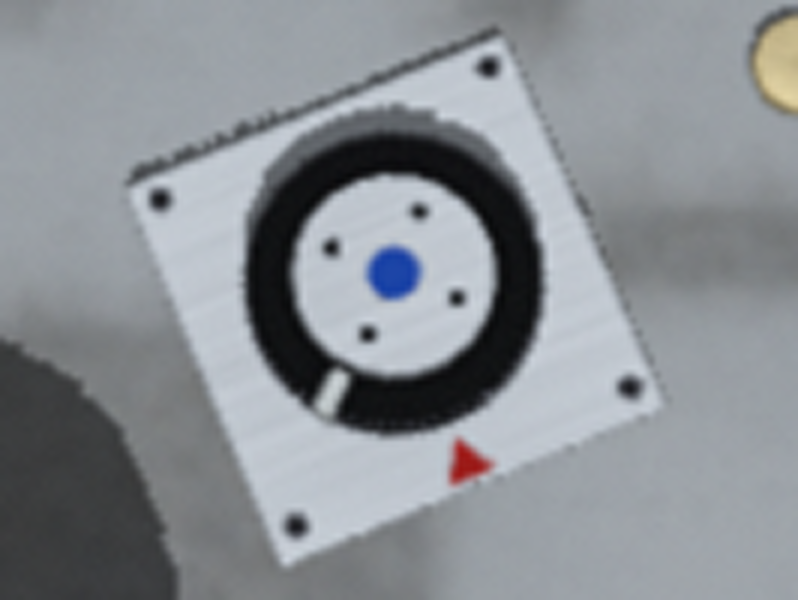

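```bash
cat >> h.py <<'E'
def plan(C,rows,s=None):
    """rows: list of (radius_of_TCP, phi_deg, z); tool -x points at axis. prints rows relative to current pose"""
    s=s or bot.get_state();q=s["ee_rot"];Rt=R.from_quat(np.r_[q[1:],q[0]]).as_matrix()
    psi=np.degrees(np.arctan2(Rt[1,0],Rt[0,0]));p=s["ee_pos"]
    Rt=np.array([[np.cos(np.radians(psi)),np.sin(np.radians(psi)),0],[np.sin(np.radians(psi)),-np.cos(np.radians(psi)),0],[0,0,-1]])
    out=[]
    if psi<-100: psi+=360
    for r,f,z in rows:
        t=np.array([C[0]+r*np.cos(np.radians(f)),C[1]+r*np.sin(np.radians(f)),z]);d=Rt.T@(t-p)
        out.append('{"slide":[%.4f,%.4f,%.4f],"twist":%.1f}'%(*d,psi-f))
    print("psi",psi,"pos",p);print("["+",".join(out)+"]")
E
python3 - <<'E'
from h import *
f=lambda x,y,z:ray("top",250+x/6,190+y/6,z)
C=f(394,272,.047);print("hub",C)
P=np.mean([f(*c,.014) for c in[(500,32),(130,185),(285,567),(663,402)]],0);print("plate",P)
# ring outline circle from dark pixels top z=.042: left 247,right 543, top 133, bottom 433
print("ring",(f(247,280,.042)+f(543,280,.042))/2, f(394,133,.042),f(394,433,.042))
a=f(458,437,.0145);m=f(325,415,.042);m2=f(341,372,.042);print(a,m,m2)
A=(C+P)/2
g=lambda p,A:np.degrees(np.arctan2(p[1]-A[1],p[0]-A[0]))
for A in(C,P):print([g(p,A) for p in(a,m,m2)],[np.hypot(*(p-A)[:2]) for p in(a,m,m2)])
i=cv2.imread("pics/scene0.png")
k=[f(*c,.014) for c in[(500,32),(130,185),(285,567),(663,402)]]
print([g(k[j]-k[(j+1)%4],[0,0]) for j in range(4)],[np.linalg.norm(k[j]-k[(j+1)%4]) for j in range(4)])
# scene cross check of blue hub
hsv=cv2.cvtColor(i[180:260,290:370],cv2.COLOR_BGR2HSV);v,u=np.where((hsv[:,:,0]>100)&(hsv[:,:,0]<125)&(hsv[:,:,1]>150));print("scenehub",ray("scene",u.mean()+290,v.mean()+180,.047))
plan((C+P)/2,[(.2,150,.2),(.09,150,.15),(.09,150,.06),(.09,150,.024)])
E
```

```text
hub [0.58093132 0.00504953 0.047     ]
plate [0.5805373  0.00476881 0.014     ]
ring [0.57934818 0.00467071 0.042     ] [0.62888124 0.00545574 0.042     ] [0.52866262 0.00459    0.042     ]
[ 0.53215461 -0.01666958  0.0145    ] [0.53438654 0.02700421 0.042     ] [0.54861178 0.0219842  0.042     ]
[np.float64(-155.99772538844525), np.float64(154.7472441210995), np.float64(152.34653811028357)] [np.float64(0.053393695171198324), np.float64(0.05146284434247202), np.float64(0.03648746769906779)]
[np.float64(-156.10185045584694), np.float64(154.2752717429616), np.float64(151.66486658015125)] [np.float64(0.05291965003709446), np.float64(0.0512279814788817), np.float64(0.036271317551970654)]
[np.float64(-66.26561206643491), np.float64(22.739715637288857), np.float64(114.24416301099625), np.float64(-156.76286829388255)] [np.float64(0.1358787720694591), np.float64(0.13976660249877948), np.float64(0.13710820702497692), np.float64(0.13853088829400695)]
scenehub [0.57819858 0.00519959 0.047     ]
psi 159.7885693769167 pos [0.21582746 0.58621386 0.23061657]
[{"slide":[-0.3462,-0.3854,0.0306],"twist":9.8},{"slide":[-0.4546,-0.4041,0.0806],"twist":9.8},{"slide":[-0.4546,-0.4041,0.1706],"twist":9.8},{"slide":[-0.4546,-0.4041,0.2066],"twist":9.8}]
```

{"fn": "drive_tool", "kwargs": {
  "claw": 1,
  "series": [
    {"slide": [-0.055, -0.06, 0.0], "twist": 0},
    {"slide": [-0.11, -0.11, 0.0], "twist": 0},
    {"slide": [-0.15, -0.155, 0.0], "twist": 2},
    {"slide": [-0.19, -0.2, 0.0], "twist": 4},
    {"slide": [-0.23, -0.24, 0.0], "twist": 6},
    {"slide": [-0.27, -0.28, 0.0], "twist": 8},
    {"slide": [-0.31, -0.32, 0.0], "twist": 9.8},
    {"slide": [-0.35, -0.36, 0.0], "twist": 9.8},
    {"slide": [-0.4, -0.39, 0.02], "twist": 9.8},
    {"slide": [-0.43, -0.4041, 0.05], "twist": 9.8},
    {"slide": [-0.4546, -0.4041, 0.1], "twist": 9.8},
    {"slide": [-0.4546, -0.4041, 0.12], "twist": 9.8},
    {"slide": [-0.4546, -0.4041, 0.12], "twist": 9.8},
    {"slide": [-0.4546, -0.4041, 0.12], "twist": 9.8}
  ]
}}

```text
t: 1.85
ee_pos: [0.5033, 0.0506, 0.1123]
ee_rot: [0.0, 0.259, 0.966, 0.0]
wrist_force: [0.5, -0.4, -0.7]
finger_gap: 0.0
grip_force: 0.0
```

```bash
python3 - <<'E'
from h import *
s=bot.get_state();print(s["t"],s["joints"].round(3),s["finger_gap"],s["wrist_force"])
plan((.580,.005),[(.09,150,.06),(.09,150,.026)])
i,d=bot.get_image("scene");a=cv2.resize(i[90:290,200:440],(720,600),interpolation=cv2.INTER_CUBIC);cv2.imwrite("pics/s1.png",a[:,:,::-1])
E
```

```text
1.85 [-0.631  0.18   0.485  1.939 -0.097  1.044  0.944] 1.816457227861957e-05 [ 0.5315956  -0.38478489 -0.69992545]
psi 150.0035975954221 pos [0.5033134  0.05055185 0.11229116]
[{"slide":[0.0008,-0.0011,0.0523],"twist":0.0},{"slide":[0.0008,-0.0011,0.0863],"twist":0.0}]
```

View pics/s1.png

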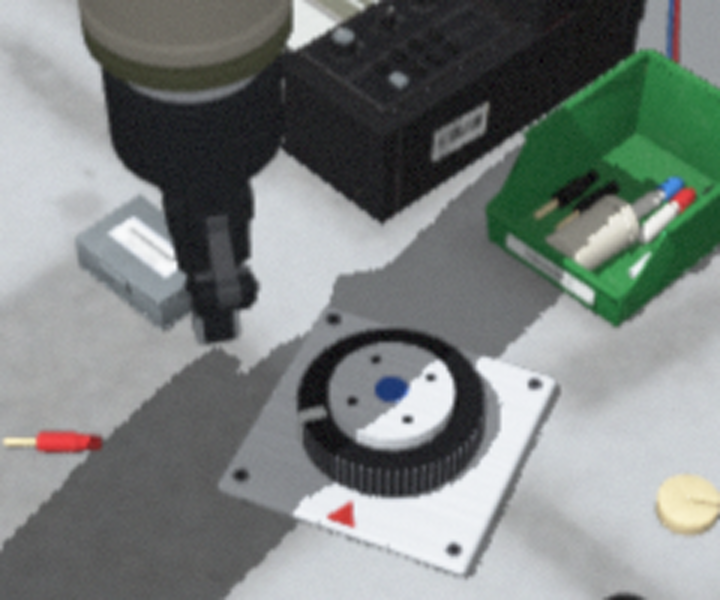

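{"fn": "drive_tool", "kwargs": {
  "series": [
    {"slide": [0.0008, -0.0011, 0.04], "twist": 0},
    {"slide": [0.0008, -0.0011, 0.075], "twist": 0},
    {"slide": [0.0008, -0.0011, 0.0863], "twist": 0},
    {"slide": [-0.012, -0.0011, 0.0863], "twist": 0},
    {"slide": [-0.022, -0.0011, 0.0863], "twist": 0},
    {"slide": [-0.0265, -0.0011, 0.0863], "twist": 0},
    {"slide": [-0.0275, -0.0011, 0.0863], "twist": 0},
    {"slide": [-0.0275, -0.0011, 0.0863], "twist": 0}
  ]
}}

```text
t: 2.9
ee_pos: [0.5262, 0.0356, 0.0251]
ee_rot: [0.0, 0.259, 0.966, 0.0]
wrist_force: [-0.3, 0.6, -0.4]
finger_gap: 0.0
grip_force: 0.0
```

{"fn": "drive_tool", "kwargs": {
  "series": [
    {"slide": [-0.002, 0, 0], "twist": 0},
    {"slide": [-0.002, 0, 0], "twist": 0}
  ]
}}

```text
t: 3.15
ee_pos: [0.5277, 0.0348, 0.025]
ee_rot: [-0.0, 0.259, 0.966, 0.0]
wrist_force: [-2.0, 0.9, 1.5]
finger_gap: 0.0002
grip_force: 1.2
```

{"fn": "drive_tool", "kwargs": {
  "series": [
    {"slide": [-0.002, 0, 0], "twist": 0},
    {"slide": [-0.002, 0, 0], "twist": 0}
  ]
}}

```text
t: 3.4
ee_pos: [0.5293, 0.0338, 0.0249]
ee_rot: [-0.0, 0.259, 0.966, 0.0]
wrist_force: [-4.6, 2.3, 2.9]
finger_gap: 0.0002
grip_force: 2.5
```

```bash
python3 - <<'E'
from h import *
plan((.580,.005),[(.0583,f,.0255) for f in(155,160,165,170,175,180,180)])
E
```

```text
psi 149.99632577439445 pos [0.52927425 0.03382134 0.02487967]
[{"slide":[-0.0003,-0.0047,-0.0006],"twist":-5.0},{"slide":[-0.0009,-0.0097,-0.0006],"twist":-10.0},{"slide":[-0.0020,-0.0147,-0.0006],"twist":-15.0},{"slide":[-0.0036,-0.0195,-0.0006],"twist":-20.0},{"slide":[-0.0055,-0.0242,-0.0006],"twist":-25.0},{"slide":[-0.0079,-0.0287,-0.0006],"twist":-30.0},{"slide":[-0.0079,-0.0287,-0.0006],"twist":-30.0}]
```

{"fn": "drive_tool", "kwargs": {
  "series": [
    {"slide": [-0.0003, -0.0047, -0.0006], "twist": -5.0},
    {"slide": [-0.0009, -0.0097, -0.0006], "twist": -10.0},
    {"slide": [-0.002, -0.0147, -0.0006], "twist": -15.0},
    {"slide": [-0.0036, -0.0195, -0.0006], "twist": -20.0},
    {"slide": [-0.0055, -0.0242, -0.0006], "twist": -25.0},
    {"slide": [-0.0079, -0.0287, -0.0006], "twist": -30.0},
    {"slide": [-0.0079, -0.0287, -0.0006], "twist": -30.0}
  ]
}}

```text
t: 4.28
ee_pos: [0.5215, 0.004, 0.0253]
ee_rot: [-0.001, 0.001, 1.0, -0.0]
wrist_force: [-4.9, 0.8, 0.8]
finger_gap: 0.0
grip_force: 2.2
```

```bash
python3 - <<'E'
from h import *
i,d=bot.get_image("top");a=cv2.resize(i[190:290,250:383],(798,600),interpolation=cv2.INTER_CUBIC);cv2.imwrite("pics/c1.png",a[:,:,::-1])
print(bot.get_state()["joints"].round(2))
plan((.580,.005),[(.0583,f,.0255) for f in(186,192,198,204,210,216,220,220)])
E
```

```text
[-0.43  0.34  0.38  1.96 -0.16  0.87  1.61]
psi 179.8424418194082 pos [0.52157946 0.00435799 0.02527858]
[{"slide":[-0.0005,-0.0055,-0.0002],"twist":-6.2},{"slide":[-0.0014,-0.0115,-0.0002],"twist":-12.2},{"slide":[-0.0030,-0.0174,-0.0002],"twist":-18.2},{"slide":[-0.0052,-0.0231,-0.0002],"twist":-24.2},{"slide":[-0.0080,-0.0285,-0.0002],"twist":-30.2},{"slide":[-0.0113,-0.0336,-0.0002],"twist":-36.2},{"slide":[-0.0139,-0.0368,-0.0002],"twist":-40.2},{"slide":[-0.0139,-0.0368,-0.0002],"twist":-40.2}]
```

View pics/c1.png

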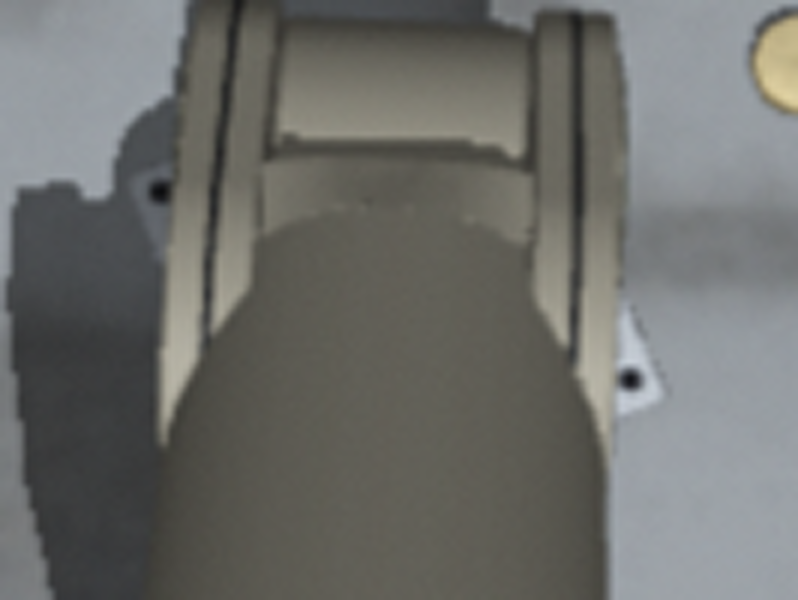

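{"fn": "drive_tool", "kwargs": {
  "series": [
    {"slide": [-0.0005, -0.0055, -0.0002], "twist": -6.2},
    {"slide": [-0.0014, -0.0115, -0.0002], "twist": -12.2},
    {"slide": [-0.003, -0.0174, -0.0002], "twist": -18.2},
    {"slide": [-0.003, -0.0174, -0.0002], "twist": -18.2}
  ]
}}

```text
t: 4.82
ee_pos: [0.5247, -0.0133, 0.0255]
ee_rot: [-0.0, -0.157, 0.988, -0.0]
wrist_force: [-3.9, -1.3, -1.0]
finger_gap: -0.0001
grip_force: 2.1
```

```bash
python3 - <<'E'
from h import *
i,d=bot.get_image("scene");a=cv2.resize(i[170:290,250:410],(800,600),interpolation=cv2.INTER_CUBIC);cv2.imwrite("pics/s2.png",a[:,:,::-1])
print(bot.get_state()["joints"].round(2))
plan((.580,.005),[(.0583,f,.0255) for f in(204,209,209)])
E
```

```text
[-0.35  0.34  0.33  1.95 -0.14  0.87  1.94]
psi 197.9507052477889 pos [ 0.5247353  -0.01300664  0.02547864]
[{"slide":[-0.0001,-0.0060,-0.0000],"twist":-6.0},{"slide":[-0.0009,-0.0111,-0.0000],"twist":-11.0},{"slide":[-0.0009,-0.0111,-0.0000],"twist":-11.0}]
```

View pics/s2.png

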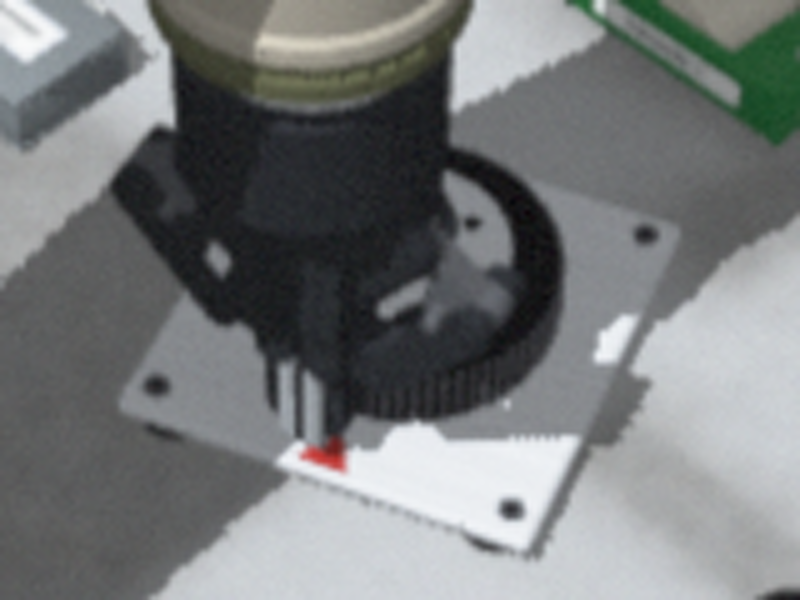

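```bash
cat >> h.py <<'E'
def xy(r,f,C=(.58,.005)):return C[0]+r*np.cos(np.radians(f)),C[1]+r*np.sin(np.radians(f))
def planp(rows,s=None):
    s=s or bot.get_state();p=s["ee_pos"];q=s["ee_rot"];Rt=R.from_quat(np.r_[q[1:],q[0]]).as_matrix()
    a=np.arctan2(Rt[1,0],Rt[0,0]);M=np.array([[np.cos(a),np.sin(a),0],[np.sin(a),-np.cos(a),0],[0,0,-1]]);psi=np.degrees(a)
    if psi<-100:psi+=360
    print("["+",".join('{"slide":[%.3f,%.3f,%.3f],"twist":%.0f}'%(*(M.T@(np.array([x,y,z])-p)),psi-f) for x,y,z,f in rows)+"]")
def back(f0,f1,z=.11):
    """retreat at f0, cross over the top, end above r=.08 at f1 in 20 rows"""
    rows=[(*xy(.072,f0),.0255,f0),(*xy(.084,f0),.03,f0-5),(*xy(.084,f0),.07,f0-14)]
    n=17;a=np.array(xy(.084,f0));b=np.array(xy(.08,f1))
    for k in range(1,n+1):
        t=k/n;w=a+(b-a)*np.clip((t-.12)/.7,0,1);rows.append((*w,min(z,.07+.02*k),max(f1,f0-14-10.6*k)))
    planp(rows)
E
python3 - <<'E'
from h import *
back(198,8)
E
```

```text
[{"slide":[0.014,0.000,-0.000],"twist":-0},{"slide":[0.026,0.000,-0.005],"twist":5},{"slide":[0.026,0.000,-0.045],"twist":14},{"slide":[0.026,0.000,-0.065],"twist":25},{"slide":[0.026,0.000,-0.085],"twist":35},{"slide":[0.013,-0.001,-0.085],"twist":46},{"slide":[-0.001,-0.002,-0.085],"twist":56},{"slide":[-0.015,-0.003,-0.085],"twist":67},{"slide":[-0.028,-0.005,-0.085],"twist":78},{"slide":[-0.042,-0.006,-0.085],"twist":88},{"slide":[-0.056,-0.007,-0.085],"twist":99},{"slide":[-0.069,-0.008,-0.085],"twist":109},{"slide":[-0.083,-0.009,-0.085],"twist":120},{"slide":[-0.097,-0.010,-0.085],"twist":131},{"slide":[-0.110,-0.011,-0.085],"twist":141},{"slide":[-0.124,-0.013,-0.085],"twist":152},{"slide":[-0.137,-0.014,-0.085],"twist":162},{"slide":[-0.137,-0.014,-0.085],"twist":173},{"slide":[-0.137,-0.014,-0.085],"twist":184},{"slide":[-0.137,-0.014,-0.085],"twist":190}]
```

{"fn": "drive_tool", "kwargs": {
  "series": [
    {"slide": [0.014, 0.0, 0.0], "twist": 0},
    {"slide": [0.026, 0.0, -0.005], "twist": 5},
    {"slide": [0.026, 0.0, -0.045], "twist": 14},
    {"slide": [0.026, 0.0, -0.065], "twist": 25},
    {"slide": [0.026, 0.0, -0.085], "twist": 35},
    {"slide": [0.013, -0.001, -0.085], "twist": 46},
    {"slide": [-0.001, -0.002, -0.085], "twist": 56},
    {"slide": [-0.015, -0.003, -0.085], "twist": 67},
    {"slide": [-0.028, -0.005, -0.085], "twist": 78},
    {"slide": [-0.042, -0.006, -0.085], "twist": 88},
    {"slide": [-0.056, -0.007, -0.085], "twist": 99},
    {"slide": [-0.069, -0.008, -0.085], "twist": 109},
    {"slide": [-0.083, -0.009, -0.085], "twist": 120},
    {"slide": [-0.097, -0.01, -0.085], "twist": 131},
    {"slide": [-0.11, -0.011, -0.085], "twist": 141},
    {"slide": [-0.124, -0.013, -0.085], "twist": 152},
    {"slide": [-0.137, -0.014, -0.085], "twist": 162},
    {"slide": [-0.137, -0.014, -0.085], "twist": 173},
    {"slide": [-0.137, -0.014, -0.085], "twist": 184},
    {"slide": [-0.137, -0.014, -0.085], "twist": 190}
  ]
}}

```text
t: 7.38
ee_pos: [0.6598, 0.0171, 0.1112]
ee_rot: [-0.0, 0.998, 0.068, 0.001]
wrist_force: [0.5, -0.4, -0.1]
finger_gap: 0.0
grip_force: 0.0
```

```bash
python3 - <<'E'
from h import *
i,d=bot.get_image("top");i2,_=bot.get_image("scene")
a=np.hstack([cv2.resize(i[190:290,260:360],(400,400),interpolation=cv2.INTER_CUBIC),cv2.resize(i2[170:290,270:390],(400,400),interpolation=cv2.INTER_CUBIC)]);cv2.imwrite("pics/c3.png",a[:,:,::-1])
s=bot.get_state();print(s["joints"].round(2),s["t"],s["ee_pos"])
planp([(*xy(.08,8),.05,8),(*xy(.08,8),.0255,8),(*xy(.07,8),.0255,8),(*xy(.0625,8),.0255,8),(*xy(.0585,8),.0255,8),(*xy(.0585,8),.0255,8)])
E
```

```text
[-0.7   0.63  0.86  1.54 -0.5   1.2  -1.18] 7.475 [0.65970197 0.0171253  0.11107123]
[{"slide":[-0.001,0.001,0.061],"twist":0},{"slide":[-0.001,0.001,0.086],"twist":0},{"slide":[-0.011,0.001,0.086],"twist":0},{"slide":[-0.018,0.001,0.086],"twist":0},{"slide":[-0.022,0.001,0.086],"twist":0},{"slide":[-0.022,0.001,0.086],"twist":0}]
```

View pics/c3.png

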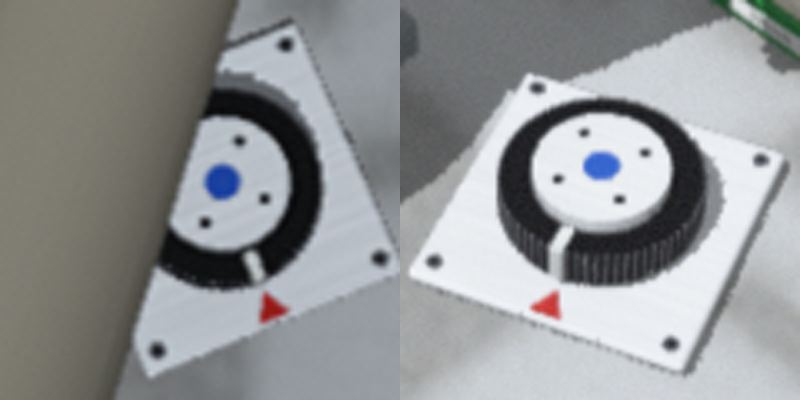

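{"fn": "drive_tool", "kwargs": {
  "series": [
    {"slide": [-0.001, 0.001, 0.055], "twist": 0},
    {"slide": [-0.001, 0.001, 0.086], "twist": 0},
    {"slide": [-0.011, 0.001, 0.086], "twist": 0},
    {"slide": [-0.018, 0.001, 0.086], "twist": 0},
    {"slide": [-0.021, 0.001, 0.086], "twist": 0},
    {"slide": [-0.021, 0.001, 0.086], "twist": 0}
  ]
}}

```text
t: 8.22
ee_pos: [0.6397, 0.013, 0.0262]
ee_rot: [-0.0, 0.997, 0.072, 0.001]
wrist_force: [1.6, 0.2, 0.3]
finger_gap: 0.0003
grip_force: 0.3
```

```bash
python3 - <<'E'
from h import *
C=(.58,.005)
f=lambda x,y,z:ray("top",260+x/4,190+y/4,z)
for p in(f(262,280,.042),f(251,254,.042),f(267,293,.0145)):print(np.degrees(np.arctan2(p[1]-C[1],p[0]-C[0]))%360)
s=bot.get_state();v=s["ee_pos"][:2]-C;print(np.hypot(*v),np.degrees(np.arctan2(v[1],v[0])),s["wrist_force"])
plan(C,[(.0583,x,.0255) for x in range(15,51,7)])
E
```

```text
202.576344370756
202.4269675768825
204.81040883430376
0.06021587625706854 7.638921285381387 [1.55877633 0.15478869 0.28086343]
psi 8.200856248132622 pos [0.63968149 0.01300448 0.02615062]
[{"slide":[-0.0023,-0.0075,0.0007],"twist":-6.8},{"slide":[-0.0036,-0.0145,0.0007],"twist":-13.8},{"slide":[-0.0057,-0.0213,0.0007],"twist":-20.8},{"slide":[-0.0086,-0.0278,0.0007],"twist":-27.8},{"slide":[-0.0123,-0.0339,0.0007],"twist":-34.8},{"slide":[-0.0168,-0.0394,0.0007],"twist":-41.8}]
```

```bash
python3 - <<'E'
from h import *
plan((.58,.005),[(.0583,8,.026)]*2+[(.0583,x,.026) for x in range(14,99,7)])
E
```

```text
psi 8.200856248132622 pos [0.63968149 0.01300448 0.02615062]
[{"slide":[-0.0019,-0.0004,0.0002],"twist":0.2},{"slide":[-0.0019,-0.0004,0.0002],"twist":0.2},{"slide":[-0.0022,-0.0065,0.0002],"twist":-5.8},{"slide":[-0.0034,-0.0135,0.0002],"twist":-12.8},{"slide":[-0.0054,-0.0203,0.0002],"twist":-19.8},{"slide":[-0.0082,-0.0269,0.0002],"twist":-26.8},{"slide":[-0.0118,-0.0330,0.0002],"twist":-33.8},{"slide":[-0.0161,-0.0387,0.0002],"twist":-40.8},{"slide":[-0.0211,-0.0438,0.0002],"twist":-47.8},{"slide":[-0.0266,-0.0482,0.0002],"twist":-54.8},{"slide":[-0.0327,-0.0520,0.0002],"twist":-61.8},{"slide":[-0.0391,-0.0549,0.0002],"twist":-68.8},{"slide":[-0.0459,-0.0571,0.0002],"twist":-75.8},{"slide":[-0.0529,-0.0584,0.0002],"twist":-82.8},{"slide":[-0.0600,-0.0589,0.0002],"twist":-89.8}]
```

{"fn": "drive_tool", "kwargs": {
  "series": [
    {"slide": [-0.0019, -0.0004, 0.0002], "twist": 0.2},
    {"slide": [-0.0019, -0.0004, 0.0002], "twist": 0.2},
    {"slide": [-0.0022, -0.0065, 0.0002], "twist": -5.8},
    {"slide": [-0.0034, -0.0135, 0.0002], "twist": -12.8},
    {"slide": [-0.0054, -0.0203, 0.0002], "twist": -19.8},
    {"slide": [-0.0082, -0.0269, 0.0002], "twist": -26.8},
    {"slide": [-0.0118, -0.033, 0.0002], "twist": -33.8},
    {"slide": [-0.0161, -0.0387, 0.0002], "twist": -40.8},
    {"slide": [-0.0211, -0.0438, 0.0002], "twist": -47.8},
    {"slide": [-0.0266, -0.0482, 0.0002], "twist": -54.8},
    {"slide": [-0.0327, -0.052, 0.0002], "twist": -61.8},
    {"slide": [-0.0391, -0.0549, 0.0002], "twist": -68.8},
    {"slide": [-0.0459, -0.0571, 0.0002], "twist": -75.8},
    {"slide": [-0.0529, -0.0584, 0.0002], "twist": -82.8},
    {"slide": [-0.06, -0.0589, 0.0002], "twist": -89.8}
  ]
}}

```text
t: 10.1
ee_pos: [0.5712, 0.0638, 0.0248]
ee_rot: [-0.0, 0.654, 0.756, 0.001]
wrist_force: [-0.1, 2.5, 1.6]
finger_gap: 0.0
grip_force: 1.6
```

```bash
python3 - <<'E'
from h import *
s=bot.get_state();C=(.58,.005);v=s["ee_pos"][:2]-C;print(np.hypot(*v),np.degrees(np.arctan2(v[1],v[0])),s["wrist_force"],s["joints"])
plan((.58,.005),[(.0583,x,.0262) for x in list(range(105,199,7))+[198,198]])
E
```

```text
0.059459910211486604 98.52759024641415 [-0.06690457  2.54872754  1.56569718] [-0.58977284  0.46111517  0.48741629  1.82532348 -0.26658466  0.91961977
  0.16188198]
psi 98.2788614090116 pos [0.57118295 0.06380256 0.02479823]
[{"slide":[-0.0016,-0.0066,-0.0014],"twist":-6.7},{"slide":[-0.0028,-0.0136,-0.0014],"twist":-13.7},{"slide":[-0.0049,-0.0204,-0.0014],"twist":-20.7},{"slide":[-0.0079,-0.0269,-0.0014],"twist":-27.7},{"slide":[-0.0115,-0.0329,-0.0014],"twist":-34.7},{"slide":[-0.0159,-0.0385,-0.0014],"twist":-41.7},{"slide":[-0.0210,-0.0436,-0.0014],"twist":-48.7},{"slide":[-0.0266,-0.0479,-0.0014],"twist":-55.7},{"slide":[-0.0327,-0.0516,-0.0014],"twist":-62.7},{"slide":[-0.0393,-0.0544,-0.0014],"twist":-69.7},{"slide":[-0.0461,-0.0565,-0.0014],"twist":-76.7},{"slide":[-0.0531,-0.0577,-0.0014],"twist":-83.7},{"slide":[-0.0602,-0.0580,-0.0014],"twist":-90.7},{"slide":[-0.0673,-0.0575,-0.0014],"twist":-97.7},{"slide":[-0.0693,-0.0572,-0.0014],"twist":-99.7},{"slide":[-0.0693,-0.0572,-0.0014],"twist":-99.7}]
```

{"fn": "drive_tool", "kwargs": {
  "series": [
    {"slide": [-0.0016, -0.0066, -0.0014], "twist": -6.7},
    {"slide": [-0.0028, -0.0136, -0.0014], "twist": -13.7},
    {"slide": [-0.0049, -0.0204, -0.0014], "twist": -20.7},
    {"slide": [-0.0079, -0.0269, -0.0014], "twist": -27.7},
    {"slide": [-0.0115, -0.0329, -0.0014], "twist": -34.7},
    {"slide": [-0.0159, -0.0385, -0.0014], "twist": -41.7},
    {"slide": [-0.021, -0.0436, -0.0014], "twist": -48.7},
    {"slide": [-0.0266, -0.0479, -0.0014], "twist": -55.7},
    {"slide": [-0.0327, -0.0516, -0.0014], "twist": -62.7},
    {"slide": [-0.0393, -0.0544, -0.0014], "twist": -69.7},
    {"slide": [-0.0461, -0.0565, -0.0014], "twist": -76.7},
    {"slide": [-0.0531, -0.0577, -0.0014], "twist": -83.7},
    {"slide": [-0.0602, -0.058, -0.0014], "twist": -90.7},
    {"slide": [-0.0673, -0.0575, -0.0014], "twist": -97.7},
    {"slide": [-0.0693, -0.0572, -0.0014], "twist": -99.7},
    {"slide": [-0.0693, -0.0572, -0.0014], "twist": -99.7}
  ]
}}

```text
t: 12.1
ee_pos: [0.5236, -0.0141, 0.0256]
ee_rot: [-0.001, -0.153, 0.988, 0.0]
wrist_force: [-2.2, -0.3, -0.1]
finger_gap: 0.0003
grip_force: 1.2
```

```bash
python3 - <<'E'
from h import *
s=bot.get_state();C=(.58,.005);v=s["ee_pos"][:2]-C;print(np.hypot(*v),np.degrees(np.arctan2(v[1],v[0])),s["wrist_force"],s["joints"])
back(198,8)
E
```

```text
0.05958339946588158 -161.285950306881 [-2.23467799 -0.27660145 -0.1075419 ] [-0.23990134  0.33310609  0.2054573   1.9442168  -0.08714062  0.87411591
  1.88806924]
[{"slide":[0.012,0.001,0.000],"twist":-0},{"slide":[0.024,0.001,-0.004],"twist":5},{"slide":[0.024,0.001,-0.044],"twist":14},{"slide":[0.024,0.001,-0.064],"twist":24},{"slide":[0.024,0.001,-0.084],"twist":35},{"slide":[0.011,-0.000,-0.084],"twist":45},{"slide":[-0.002,-0.002,-0.084],"twist":56},{"slide":[-0.016,-0.003,-0.084],"twist":67},{"slide":[-0.030,-0.004,-0.084],"twist":77},{"slide":[-0.043,-0.005,-0.084],"twist":88},{"slide":[-0.057,-0.006,-0.084],"twist":98},{"slide":[-0.071,-0.007,-0.084],"twist":109},{"slide":[-0.085,-0.008,-0.084],"twist":120},{"slide":[-0.098,-0.009,-0.084],"twist":130},{"slide":[-0.112,-0.010,-0.084],"twist":141},{"slide":[-0.126,-0.011,-0.084],"twist":151},{"slide":[-0.138,-0.012,-0.084],"twist":162},{"slide":[-0.138,-0.012,-0.084],"twist":173},{"slide":[-0.138,-0.012,-0.084],"twist":183},{"slide":[-0.138,-0.012,-0.084],"twist":190}]
```

{"fn": "drive_tool", "kwargs": {
  "series": [
    {"slide": [0.012, 0.001, 0.0], "twist": 0},
    {"slide": [0.024, 0.001, -0.004], "twist": 5},
    {"slide": [0.024, 0.001, -0.044], "twist": 14},
    {"slide": [0.024, 0.001, -0.064], "twist": 24},
    {"slide": [0.024, 0.001, -0.084], "twist": 35},
    {"slide": [0.011, 0.0, -0.084], "twist": 45},
    {"slide": [-0.002, -0.002, -0.084], "twist": 56},
    {"slide": [-0.016, -0.003, -0.084], "twist": 67},
    {"slide": [-0.03, -0.004, -0.084], "twist": 77},
    {"slide": [-0.043, -0.005, -0.084], "twist": 88},
    {"slide": [-0.057, -0.006, -0.084], "twist": 98},
    {"slide": [-0.071, -0.007, -0.084], "twist": 109},
    {"slide": [-0.085, -0.008, -0.084], "twist": 120},
    {"slide": [-0.098, -0.009, -0.084], "twist": 130},
    {"slide": [-0.112, -0.01, -0.084], "twist": 141},
    {"slide": [-0.126, -0.011, -0.084], "twist": 151},
    {"slide": [-0.138, -0.012, -0.084], "twist": 162},
    {"slide": [-0.138, -0.012, -0.084], "twist": 173},
    {"slide": [-0.138, -0.012, -0.084], "twist": 183},
    {"slide": [-0.138, -0.012, -0.084], "twist": 190}
  ]
}}

```text
t: 14.6
ee_pos: [0.659, 0.0167, 0.11]
ee_rot: [-0.0, 0.998, 0.064, 0.0]
wrist_force: [0.1, 0.4, 1.6]
finger_gap: -0.0
grip_force: 0.0
```

```bash
cat >> h.py <<'E'
def mark(h=.043,C=(.58,.005)):
    """angles on the ring top whose annulus pixels (r 36-47 mm) are white, in both cameras"""
    for n in("top","scene"):
        i,_=bot.get_image(n);g=i.min(2).astype(float);hit=[];dark=[]
        for f in range(0,360):
            v=np.mean([cv2.getRectSubPix(g.astype(np.float32),(1,1),tuple(map(float,proj(n,(*xy(r,f,C),h)))))[0,0] for r in(.038,.041,.044)])
            (hit if v>90 else dark if v<50 else []).append((f,v))
        print(n,"white",[(f,int(v)) for f,v in hit][:60],"ndark",len(dark))
E
python3 - <<'E'
from h import *
mark()
s=bot.get_state();print(s["t"],s["joints"])
planp([(*xy(.08,8),.055,8),(*xy(.08,8),.027,8),(*xy(.07,8),.027,8),(*xy(.0625,8),.027,8),(*xy(.0585,8),.027,8)])
E
```

```text
top white [(12, 90), (13, 90), (14, 91), (15, 92), (16, 92), (17, 93), (18, 93), (19, 94), (20, 94), (21, 95), (22, 95), (23, 95), (24, 95), (25, 95), (26, 96), (27, 97), (28, 97), (29, 98), (30, 98), (31, 98), (32, 98), (33, 99), (34, 99), (35, 99), (36, 100), (37, 100), (38, 100), (39, 100), (40, 101), (41, 101), (42, 101), (43, 101), (44, 102), (45, 102), (46, 102), (47, 102), (48, 103), (49, 103), (50, 103), (51, 103), (52, 103), (53, 103), (54, 103), (55, 103), (56, 103), (57, 103), (58, 103), (59, 103), (60, 103), (61, 103), (62, 103), (63, 104), (64, 104), (65, 104), (66, 104), (67, 104), (68, 104), (69, 104), (70, 104), (71, 104)] ndark 180
scene white [(28, 98), (29, 131), (30, 174), (31, 210), (32, 223), (33, 229), (34, 230), (35, 228), (36, 219), (37, 194), (38, 157), (39, 118)] ndark 321
14.7 [-0.60785311  0.58247332  0.71989304  1.53585936 -0.40383165  1.17642989
 -1.25197406]
[{"slide":[0.000,0.001,0.055],"twist":-0},{"slide":[0.000,0.001,0.083],"twist":-0},{"slide":[-0.010,0.001,0.083],"twist":-0},{"slide":[-0.017,0.001,0.083],"twist":-0},{"slide":[-0.021,0.001,0.083],"twist":-0}]
```

```bash
python3 - <<'E'
from h import *
plan((.58,.005),[(.08,8,.055),(.08,8,.027),(.07,8,.027),(.0625,8,.027),(.0575,8,.027),(.0575,8,.027)]+[(.0575,x,.027) for x in range(14,106,7)])
E
```

```text
psi 7.557401995578968 pos [0.65897198 0.01677743 0.1099822 ]
[{"slide":[0.0002,0.0007,0.0550],"twist":-0.4},{"slide":[0.0002,0.0007,0.0830],"twist":-0.4},{"slide":[-0.0098,0.0007,0.0830],"twist":-0.4},{"slide":[-0.0173,0.0008,0.0830],"twist":-0.4},{"slide":[-0.0223,0.0008,0.0830],"twist":-0.4},{"slide":[-0.0223,0.0008,0.0830],"twist":-0.4},{"slide":[-0.0227,-0.0052,0.0830],"twist":-6.4},{"slide":[-0.0239,-0.0121,0.0830],"twist":-13.4},{"slide":[-0.0260,-0.0188,0.0830],"twist":-20.4},{"slide":[-0.0288,-0.0252,0.0830],"twist":-27.4},{"slide":[-0.0324,-0.0312,0.0830],"twist":-34.4},{"slide":[-0.0367,-0.0368,0.0830],"twist":-41.4},{"slide":[-0.0417,-0.0417,0.0830],"twist":-48.4},{"slide":[-0.0472,-0.0461,0.0830],"twist":-55.4},{"slide":[-0.0532,-0.0497,0.0830],"twist":-62.4},{"slide":[-0.0596,-0.0525,0.0830],"twist":-69.4},{"slide":[-0.0664,-0.0546,0.0830],"twist":-76.4},{"slide":[-0.0733,-0.0558,0.0830],"twist":-83.4},{"slide":[-0.0803,-0.0562,0.0830],"twist":-90.4},{"slide":[-0.0873,-0.0557,0.0830],"twist":-97.4}]
```

{"fn": "drive_tool", "kwargs": {
  "series": [
    {"slide": [0.0002, 0.0007, 0.055], "twist": -0.4},
    {"slide": [0.0002, 0.0007, 0.083], "twist": -0.4},
    {"slide": [-0.0098, 0.0007, 0.083], "twist": -0.4},
    {"slide": [-0.0173, 0.0008, 0.083], "twist": -0.4},
    {"slide": [-0.0223, 0.0008, 0.083], "twist": -0.4},
    {"slide": [-0.0223, 0.0008, 0.083], "twist": -0.4},
    {"slide": [-0.0227, -0.0052, 0.083], "twist": -6.4},
    {"slide": [-0.0239, -0.0121, 0.083], "twist": -13.4},
    {"slide": [-0.026, -0.0188, 0.083], "twist": -20.4},
    {"slide": [-0.0288, -0.0252, 0.083], "twist": -27.4},
    {"slide": [-0.0324, -0.0312, 0.083], "twist": -34.4},
    {"slide": [-0.0367, -0.0368, 0.083], "twist": -41.4},
    {"slide": [-0.0417, -0.0417, 0.083], "twist": -48.4},
    {"slide": [-0.0472, -0.0461, 0.083], "twist": -55.4},
    {"slide": [-0.0532, -0.0497, 0.083], "twist": -62.4},
    {"slide": [-0.0596, -0.0525, 0.083], "twist": -69.4},
    {"slide": [-0.0664, -0.0546, 0.083], "twist": -76.4},
    {"slide": [-0.0733, -0.0558, 0.083], "twist": -83.4},
    {"slide": [-0.0803, -0.0562, 0.083], "twist": -90.4},
    {"slide": [-0.0873, -0.0557, 0.083], "twist": -97.4}
  ]
}}

```text
t: 17.2
ee_pos: [0.566, 0.0618, 0.0281]
ee_rot: [0.0, 0.606, 0.795, 0.001]
wrist_force: [-0.2, 4.6, 4.1]
finger_gap: -0.0002
grip_force: 2.4
```

```bash
python3 - <<'E'
from h import *
s=bot.get_state();C=(.58,.005);v=s["ee_pos"][:2]-C;print(np.hypot(*v),np.degrees(np.arctan2(v[1],v[0])),s["wrist_force"],s["joints"])
plan((.58,.005),[(.0577,x,.0268) for x in list(range(112,197,7))+[198,198]])
E
```

```text
0.05847800538677462 103.86347195087373 [-0.21363131  4.57271301  4.13806848] [-0.45681673  0.42158139  0.32283676  1.83246319 -0.16720925  0.91167459
  0.2109476 ]
psi 105.39984363346223 pos [0.56598814 0.06177451 0.02810689]
[{"slide":[-0.0011,-0.0082,0.0013],"twist":-6.6},{"slide":[-0.0024,-0.0151,0.0013],"twist":-13.6},{"slide":[-0.0044,-0.0219,0.0013],"twist":-20.6},{"slide":[-0.0073,-0.0283,0.0013],"twist":-27.6},{"slide":[-0.0110,-0.0343,0.0013],"twist":-34.6},{"slide":[-0.0153,-0.0399,0.0013],"twist":-41.6},{"slide":[-0.0203,-0.0448,0.0013],"twist":-48.6},{"slide":[-0.0259,-0.0492,0.0013],"twist":-55.6},{"slide":[-0.0319,-0.0528,0.0013],"twist":-62.6},{"slide":[-0.0383,-0.0556,0.0013],"twist":-69.6},{"slide":[-0.0451,-0.0577,0.0013],"twist":-76.6},{"slide":[-0.0520,-0.0589,0.0013],"twist":-83.6},{"slide":[-0.0591,-0.0593,0.0013],"twist":-90.6},{"slide":[-0.0611,-0.0592,0.0013],"twist":-92.6},{"slide":[-0.0611,-0.0592,0.0013],"twist":-92.6}]
```

{"fn": "drive_tool", "kwargs": {
  "series": [
    {"slide": [-0.0011, -0.0075, -0.0005], "twist": -6.6},
    {"slide": [-0.0024, -0.0148, -0.0005], "twist": -13.6},
    {"slide": [-0.0044, -0.0219, -0.0005], "twist": -20.6},
    {"slide": [-0.0073, -0.0283, -0.0005], "twist": -27.6},
    {"slide": [-0.011, -0.0343, -0.0005], "twist": -34.6},
    {"slide": [-0.0153, -0.0399, -0.0005], "twist": -41.6},
    {"slide": [-0.0203, -0.0448, -0.0005], "twist": -48.6},
    {"slide": [-0.0259, -0.0492, -0.0005], "twist": -55.6},
    {"slide": [-0.0319, -0.0528, -0.0005], "twist": -62.6},
    {"slide": [-0.0383, -0.0556, -0.0005], "twist": -69.6},
    {"slide": [-0.0451, -0.0577, -0.0005], "twist": -76.6},
    {"slide": [-0.052, -0.0589, -0.0005], "twist": -83.6},
    {"slide": [-0.0591, -0.0593, -0.0005], "twist": -90.6},
    {"slide": [-0.0611, -0.0592, -0.0005], "twist": -92.6},
    {"slide": [-0.0611, -0.0592, -0.0005], "twist": -92.6}
  ]
}}

```text
t: 19.08
ee_pos: [0.5239, -0.0145, 0.0276]
ee_rot: [-0.0, -0.153, 0.988, 0.0]
wrist_force: [-3.4, -0.8, 3.1]
finger_gap: -0.0002
grip_force: 1.5
```

```bash
python3 - <<'E'
from h import *
s=bot.get_state();C=(.58,.005);v=s["ee_pos"][:2]-C;print(np.hypot(*v),np.degrees(np.arctan2(v[1],v[0])),s["wrist_force"],s["joints"])
back(198,8)
E
```

```text
0.059373252530439215 -160.80423530568726 [-3.42598753 -0.84202551  3.06689536] [-0.12596524  0.32736963  0.07583441  1.93696519 -0.03166475  0.87879776
  1.84351297]
[{"slide":[0.013,0.001,0.002],"twist":-0},{"slide":[0.025,0.001,-0.002],"twist":5},{"slide":[0.025,0.001,-0.042],"twist":14},{"slide":[0.025,0.001,-0.062],"twist":24},{"slide":[0.025,0.001,-0.082],"twist":35},{"slide":[0.012,0.000,-0.082],"twist":45},{"slide":[-0.002,-0.001,-0.082],"twist":56},{"slide":[-0.016,-0.002,-0.082],"twist":67},{"slide":[-0.030,-0.003,-0.082],"twist":77},{"slide":[-0.043,-0.004,-0.082],"twist":88},{"slide":[-0.057,-0.005,-0.082],"twist":98},{"slide":[-0.071,-0.006,-0.082],"twist":109},{"slide":[-0.084,-0.007,-0.082],"twist":120},{"slide":[-0.098,-0.008,-0.082],"twist":130},{"slide":[-0.112,-0.010,-0.082],"twist":141},{"slide":[-0.125,-0.011,-0.082],"twist":151},{"slide":[-0.138,-0.012,-0.082],"twist":162},{"slide":[-0.138,-0.012,-0.082],"twist":173},{"slide":[-0.138,-0.012,-0.082],"twist":183},{"slide":[-0.138,-0.012,-0.082],"twist":190}]
```

{"fn": "drive_tool", "kwargs": {
  "series": [
    {"slide": [0.013, 0.001, 0.0], "twist": 0},
    {"slide": [0.025, 0.001, -0.004], "twist": 5},
    {"slide": [0.025, 0.001, -0.042], "twist": 14},
    {"slide": [0.025, 0.001, -0.062], "twist": 24},
    {"slide": [0.025, 0.001, -0.082], "twist": 35},
    {"slide": [0.012, 0.0, -0.082], "twist": 45},
    {"slide": [-0.002, -0.001, -0.082], "twist": 56},
    {"slide": [-0.016, -0.002, -0.082], "twist": 67},
    {"slide": [-0.03, -0.003, -0.082], "twist": 77},
    {"slide": [-0.043, -0.004, -0.082], "twist": 88},
    {"slide": [-0.057, -0.005, -0.082], "twist": 98},
    {"slide": [-0.071, -0.006, -0.082], "twist": 109},
    {"slide": [-0.084, -0.007, -0.082], "twist": 120},
    {"slide": [-0.098, -0.008, -0.082], "twist": 130},
    {"slide": [-0.112, -0.01, -0.082], "twist": 141},
    {"slide": [-0.125, -0.011, -0.082], "twist": 151},
    {"slide": [-0.138, -0.012, -0.082], "twist": 162},
    {"slide": [-0.138, -0.012, -0.082], "twist": 173},
    {"slide": [-0.138, -0.012, -0.082], "twist": 183},
    {"slide": [-0.138, -0.012, -0.082], "twist": 190}
  ]
}}

```text
t: 21.58
ee_pos: [0.6588, 0.0163, 0.1094]
ee_rot: [-0.0, 0.998, 0.064, 0.0]
wrist_force: [-0.6, 0.2, -0.2]
finger_gap: 0.0002
grip_force: 0.0
```

```bash
sed -i 's/\[:60\]/[:20]/' h.py; python3 - <<'E'
from h import *
mark(.044)
s=bot.get_state();print(s["t"],s["joints"])
plan((.58,.005),[(.08,8,.055),(.08,8,.028),(.07,8,.028),(.0625,8,.028),(.0577,8,.028),(.0577,8,.028)]+[(.0577,x,.028) for x in range(14,106,7)])
E
```

```text
top white [(0, 95), (1, 96), (2, 96), (3, 97), (4, 98), (5, 98), (6, 98), (7, 98), (8, 98), (9, 99), (10, 99), (11, 99), (12, 100), (13, 100), (14, 101), (15, 101), (16, 101), (17, 101), (18, 101), (19, 101)] ndark 102
scene white [(217, 97), (218, 132), (219, 173), (220, 212), (221, 223), (222, 227), (223, 227), (224, 225), (225, 212), (226, 193), (227, 158), (228, 108)] ndark 333
21.675 [-0.50619115  0.54228573  0.5676959   1.53125259 -0.30791314  1.15834075
 -1.3183945 ]
psi 7.553254409256893 pos [0.65877177 0.01634484 0.10937828]
[{"slide":[0.0004,0.0003,0.0544],"twist":-0.4},{"slide":[0.0004,0.0003,0.0814],"twist":-0.4},{"slide":[-0.0096,0.0003,0.0814],"twist":-0.4},{"slide":[-0.0171,0.0004,0.0814],"twist":-0.4},{"slide":[-0.0219,0.0004,0.0814],"twist":-0.4},{"slide":[-0.0219,0.0004,0.0814],"twist":-0.4},{"slide":[-0.0222,-0.0056,0.0814],"twist":-6.4},{"slide":[-0.0235,-0.0125,0.0814],"twist":-13.4},{"slide":[-0.0255,-0.0193,0.0814],"twist":-20.4},{"slide":[-0.0284,-0.0257,0.0814],"twist":-27.4},{"slide":[-0.0320,-0.0317,0.0814],"twist":-34.4},{"slide":[-0.0363,-0.0373,0.0814],"twist":-41.4},{"slide":[-0.0413,-0.0423,0.0814],"twist":-48.4},{"slide":[-0.0469,-0.0466,0.0814],"twist":-55.4},{"slide":[-0.0529,-0.0503,0.0814],"twist":-62.4},{"slide":[-0.0593,-0.0531,0.0814],"twist":-69.4},{"slide":[-0.0661,-0.0552,0.0814],"twist":-76.4},{"slide":[-0.0730,-0.0564,0.0814],"twist":-83.4},{"slide":[-0.0800,-0.0568,0.0814],"twist":-90.4},{"slide":[-0.0871,-0.0563,0.0814],"twist":-97.4}]
```

{"fn": "drive_tool", "kwargs": {
  "series": [
    {"slide": [0.0004, 0.0003, 0.0544], "twist": -0.4},
    {"slide": [0.0004, 0.0003, 0.0805], "twist": -0.4},
    {"slide": [-0.0096, 0.0003, 0.0805], "twist": -0.4},
    {"slide": [-0.0171, 0.0004, 0.0805], "twist": -0.4},
    {"slide": [-0.0219, 0.0004, 0.0805], "twist": -0.4},
    {"slide": [-0.0219, 0.0004, 0.0805], "twist": -0.4},
    {"slide": [-0.0222, -0.0056, 0.0805], "twist": -6.4},
    {"slide": [-0.0235, -0.0125, 0.0805], "twist": -13.4},
    {"slide": [-0.0255, -0.0193, 0.0805], "twist": -20.4},
    {"slide": [-0.0284, -0.0257, 0.0805], "twist": -27.4},
    {"slide": [-0.032, -0.0317, 0.0805], "twist": -34.4},
    {"slide": [-0.0363, -0.0373, 0.0805], "twist": -41.4},
    {"slide": [-0.0413, -0.0423, 0.0805], "twist": -48.4},
    {"slide": [-0.0469, -0.0466, 0.0805], "twist": -55.4},
    {"slide": [-0.0529, -0.0503, 0.0805], "twist": -62.4},
    {"slide": [-0.0593, -0.0531, 0.0805], "twist": -69.4},
    {"slide": [-0.0661, -0.0552, 0.0805], "twist": -76.4},
    {"slide": [-0.073, -0.0564, 0.0805], "twist": -83.4},
    {"slide": [-0.08, -0.0568, 0.0805], "twist": -90.4},
    {"slide": [-0.0871, -0.0563, 0.0805], "twist": -97.4}
  ]
}}

```text
t: 24.18
ee_pos: [0.566, 0.062, 0.0301]
ee_rot: [0.0, 0.606, 0.795, 0.001]
wrist_force: [-0.5, 5.1, 1.8]
finger_gap: 0.0002
grip_force: 2.2
```

```bash
python3 - <<'E'
from h import *
s=bot.get_state();C=(.58,.005);v=s["ee_pos"][:2]-C;print(np.hypot(*v),np.degrees(np.arctan2(v[1],v[0])),s["wrist_force"],s["joints"])
plan((.58,.005),[(.0577,x,s["ee_pos"][2]+.0005) for x in list(range(112,197,7))+[198,198]])
E
```

```text
0.05867335522445841 103.75848260401521 [-0.54172668  5.12105099  1.83259689] [-0.33845231  0.40843352  0.17936228  1.8247198  -0.09160643  0.91404696
  0.15107808]
psi 105.40005113220391 pos [0.56604573 0.06198983 0.0301211 ]
[{"slide":[-0.0013,-0.0083,-0.0005],"twist":-6.6},{"slide":[-0.0026,-0.0152,-0.0005],"twist":-13.6},{"slide":[-0.0046,-0.0220,-0.0005],"twist":-20.6},{"slide":[-0.0075,-0.0284,-0.0005],"twist":-27.6},{"slide":[-0.0112,-0.0344,-0.0005],"twist":-34.6},{"slide":[-0.0155,-0.0400,-0.0005],"twist":-41.6},{"slide":[-0.0205,-0.0450,-0.0005],"twist":-48.6},{"slide":[-0.0261,-0.0493,-0.0005],"twist":-55.6},{"slide":[-0.0321,-0.0529,-0.0005],"twist":-62.6},{"slide":[-0.0385,-0.0558,-0.0005],"twist":-69.6},{"slide":[-0.0453,-0.0578,-0.0005],"twist":-76.6},{"slide":[-0.0522,-0.0590,-0.0005],"twist":-83.6},{"slide":[-0.0593,-0.0594,-0.0005],"twist":-90.6},{"slide":[-0.0613,-0.0593,-0.0005],"twist":-92.6},{"slide":[-0.0613,-0.0593,-0.0005],"twist":-92.6}]
```

{"fn": "drive_tool", "kwargs": {
  "series": [
    {"slide": [-0.0011, -0.0076, -0.0005], "twist": -6.6},
    {"slide": [-0.0025, -0.0149, -0.0005], "twist": -13.6},
    {"slide": [-0.0046, -0.022, -0.0005], "twist": -20.6},
    {"slide": [-0.0075, -0.0284, -0.0005], "twist": -27.6},
    {"slide": [-0.0112, -0.0344, -0.0005], "twist": -34.6},
    {"slide": [-0.0155, -0.04, -0.0005], "twist": -41.6},
    {"slide": [-0.0205, -0.045, -0.0005], "twist": -48.6},
    {"slide": [-0.0261, -0.0493, -0.0005], "twist": -55.6},
    {"slide": [-0.0321, -0.0529, -0.0005], "twist": -62.6},
    {"slide": [-0.0385, -0.0558, -0.0005], "twist": -69.6},
    {"slide": [-0.0453, -0.0578, -0.0005], "twist": -76.6},
    {"slide": [-0.0522, -0.059, -0.0005], "twist": -83.6},
    {"slide": [-0.0593, -0.0594, -0.0005], "twist": -90.6},
    {"slide": [-0.0613, -0.0593, -0.0005], "twist": -92.6},
    {"slide": [-0.0613, -0.0593, -0.0005], "twist": -92.6}
  ]
}}

```text
t: 26.05
ee_pos: [0.524, -0.0145, 0.0296]
ee_rot: [-0.0, -0.153, 0.988, 0.0]
wrist_force: [-2.0, 0.0, 2.1]
finger_gap: -0.0002
grip_force: 1.4
```

```bash
python3 - <<'E'
from h import *
s=bot.get_state();C=(.58,.005);v=s["ee_pos"][:2]-C;print(np.hypot(*v),np.degrees(np.arctan2(v[1],v[0])),s["wrist_force"],s["joints"])
back(198,8)
E
```

```text
0.05931538575006961 -160.85456460983315 [-1.963034    0.01012996  2.14803634] [-0.00668077  0.32674575 -0.06030837  1.92931076  0.02496179  0.88651313
  1.79791051]
[{"slide":[0.013,0.001,0.004],"twist":-0},{"slide":[0.025,0.001,-0.000],"twist":5},{"slide":[0.025,0.001,-0.040],"twist":14},{"slide":[0.025,0.001,-0.060],"twist":24},{"slide":[0.025,0.001,-0.080],"twist":35},{"slide":[0.012,-0.000,-0.080],"twist":45},{"slide":[-0.002,-0.001,-0.080],"twist":56},{"slide":[-0.016,-0.002,-0.080],"twist":67},{"slide":[-0.029,-0.003,-0.080],"twist":77},{"slide":[-0.043,-0.004,-0.080],"twist":88},{"slide":[-0.057,-0.005,-0.080],"twist":98},{"slide":[-0.071,-0.006,-0.080],"twist":109},{"slide":[-0.084,-0.007,-0.080],"twist":120},{"slide":[-0.098,-0.009,-0.080],"twist":130},{"slide":[-0.112,-0.010,-0.080],"twist":141},{"slide":[-0.125,-0.011,-0.080],"twist":151},{"slide":[-0.138,-0.012,-0.080],"twist":162},{"slide":[-0.138,-0.012,-0.080],"twist":173},{"slide":[-0.138,-0.012,-0.080],"twist":183},{"slide":[-0.138,-0.012,-0.080],"twist":190}]
```

{"fn": "drive_tool", "kwargs": {
  "series": [
    {"slide": [0.013, 0.001, 0.0], "twist": 0},
    {"slide": [0.025, 0.001, -0.004], "twist": 5},
    {"slide": [0.025, 0.001, -0.04], "twist": 14},
    {"slide": [0.025, 0.001, -0.06], "twist": 24},
    {"slide": [0.025, 0.001, -0.08], "twist": 35},
    {"slide": [0.012, 0.0, -0.08], "twist": 45},
    {"slide": [-0.002, -0.001, -0.08], "twist": 56},
    {"slide": [-0.016, -0.002, -0.08], "twist": 67},
    {"slide": [-0.029, -0.003, -0.08], "twist": 77},
    {"slide": [-0.043, -0.004, -0.08], "twist": 88},
    {"slide": [-0.057, -0.005, -0.08], "twist": 98},
    {"slide": [-0.071, -0.006, -0.08], "twist": 109},
    {"slide": [-0.084, -0.007, -0.08], "twist": 120},
    {"slide": [-0.098, -0.009, -0.08], "twist": 130},
    {"slide": [-0.112, -0.01, -0.08], "twist": 141},
    {"slide": [-0.125, -0.011, -0.08], "twist": 151},
    {"slide": [-0.138, -0.012, -0.08], "twist": 162},
    {"slide": [-0.138, -0.012, -0.08], "twist": 173},
    {"slide": [-0.138, -0.012, -0.08], "twist": 183},
    {"slide": [-0.138, -0.012, -0.08], "twist": 190}
  ]
}}

```text
t: 28.55
ee_pos: [0.6588, 0.0163, 0.1095]
ee_rot: [-0.0, 0.998, 0.064, 0.0]
wrist_force: [-0.4, -0.7, 0.1]
finger_gap: -0.0001
grip_force: 0.0
```

```bash
python3 - <<'E'
from h import *
mark(.045)
i,_=bot.get_image("scene")
# arrow: red pixels; tip = pixel nearest axis
b=i.astype(int);m=(b[:,:,0]>140)&(b[:,:,1]<90)&(b[:,:,2]<90);v,u=np.where(m[220:290,280:350])
P=np.array([ray("scene",x+280,y+220,.0145)[:2] for x,y in zip(u,v)])-[.58,.005]
r=np.hypot(*P.T);P=P[r<.08];k=r.argsort()[:3];print("arrow",np.degrees(np.arctan2(*P.mean(0)[::-1]))%360,np.degrees(np.arctan2(P[k,1],P[k,0]))%360,r[k],len(P))
s=bot.get_state();print(s["t"],s["joints"])
plan((.58,.005),[(.08,8,.055),(.08,8,.030),(.07,8,.030),(.0625,8,.030),(.0577,8,.030),(.0577,8,.030)]+[(.0577,x,.03) for x in range(14,106,7)])
E
```

```text
top white [(0, 102), (1, 102), (2, 102), (3, 102), (4, 102), (5, 102), (6, 102), (7, 103), (8, 103), (9, 104), (10, 104), (11, 103), (12, 103), (13, 104), (14, 104), (15, 104), (16, 104), (17, 104), (18, 104), (19, 105)] ndark 0
scene white [(54, 94), (55, 113), (56, 123), (57, 128), (58, 129), (59, 128), (60, 125), (61, 113), (62, 94)] ndark 330
arrow 202.80331614941326 [203.5738534  202.20286148 204.29359223] [0.0587735  0.05939821 0.06053584] 23
28.7 [-0.39965716  0.51460565  0.41583003  1.52477799 -0.21990212  1.14855934
 -1.37638129]
psi 7.779160296528274 pos [0.65886233 0.01634794 0.10948358]
[{"slide":[0.0003,0.0003,0.0545],"twist":-0.2},{"slide":[0.0003,0.0003,0.0795],"twist":-0.2},{"slide":[-0.0097,0.0003,0.0795],"twist":-0.2},{"slide":[-0.0172,0.0003,0.0795],"twist":-0.2},{"slide":[-0.0220,0.0003,0.0795],"twist":-0.2},{"slide":[-0.0220,0.0003,0.0795],"twist":-0.2},{"slide":[-0.0223,-0.0057,0.0795],"twist":-6.2},{"slide":[-0.0235,-0.0126,0.0795],"twist":-13.2},{"slide":[-0.0255,-0.0194,0.0795],"twist":-20.2},{"slide":[-0.0284,-0.0258,0.0795],"twist":-27.2},{"slide":[-0.0320,-0.0319,0.0795],"twist":-34.2},{"slide":[-0.0363,-0.0375,0.0795],"twist":-41.2},{"slide":[-0.0412,-0.0425,0.0795],"twist":-48.2},{"slide":[-0.0468,-0.0468,0.0795],"twist":-55.2},{"slide":[-0.0528,-0.0505,0.0795],"twist":-62.2},{"slide":[-0.0592,-0.0534,0.0795],"twist":-69.2},{"slide":[-0.0659,-0.0555,0.0795],"twist":-76.2},{"slide":[-0.0729,-0.0567,0.0795],"twist":-83.2},{"slide":[-0.0799,-0.0571,0.0795],"twist":-90.2},{"slide":[-0.0869,-0.0567,0.0795],"twist":-97.2}]
```

{"fn": "drive_tool", "kwargs": {
  "series": [
    {"slide": [0.0003, 0.0003, 0.0545], "twist": -0.2},
    {"slide": [0.0003, 0.0003, 0.079], "twist": -0.2},
    {"slide": [-0.0097, 0.0003, 0.079], "twist": -0.2},
    {"slide": [-0.0172, 0.0003, 0.079], "twist": -0.2},
    {"slide": [-0.022, 0.0003, 0.079], "twist": -0.2},
    {"slide": [-0.022, 0.0003, 0.079], "twist": -0.2},
    {"slide": [-0.0223, -0.0057, 0.079], "twist": -6.2},
    {"slide": [-0.0235, -0.0126, 0.079], "twist": -13.2},
    {"slide": [-0.0255, -0.0194, 0.079], "twist": -20.2},
    {"slide": [-0.0284, -0.0258, 0.079], "twist": -27.2},
    {"slide": [-0.032, -0.0319, 0.079], "twist": -34.2},
    {"slide": [-0.0363, -0.0375, 0.079], "twist": -41.2},
    {"slide": [-0.0412, -0.0425, 0.079], "twist": -48.2},
    {"slide": [-0.0468, -0.0468, 0.079], "twist": -55.2},
    {"slide": [-0.0528, -0.0505, 0.079], "twist": -62.2},
    {"slide": [-0.0592, -0.0534, 0.079], "twist": -69.2},
    {"slide": [-0.0659, -0.0555, 0.079], "twist": -76.2},
    {"slide": [-0.0729, -0.0567, 0.079], "twist": -83.2},
    {"slide": [-0.0799, -0.0571, 0.079], "twist": -90.2},
    {"slide": [-0.0869, -0.0567, 0.079], "twist": -97.2}
  ]
}}

```text
t: 31.2
ee_pos: [0.5661, 0.0623, 0.0316]
ee_rot: [0.0, 0.607, 0.794, 0.001]
wrist_force: [-0.5, 4.0, 3.1]
finger_gap: 0.0001
grip_force: 2.1
```

```bash
python3 - <<'E'
from h import *
s=bot.get_state();C=(.58,.005);v=s["ee_pos"][:2]-C;print(np.hypot(*v),np.degrees(np.arctan2(v[1],v[0])),s["wrist_force"])
plan((.58,.005),[(.0577,x,s["ee_pos"][2]+.0005) for x in [111,117,124,131,138,145,149,149]])
E
```

```text
0.058957806161661075 103.63839728998202 [-0.54241972  4.03462624  3.11742055]
psi 105.19385421396645 pos [0.56609814 0.06229538 0.03157662]
[{"slide":[-0.0015,-0.0074,-0.0005],"twist":-5.8},{"slide":[-0.0025,-0.0134,-0.0005],"twist":-11.8},{"slide":[-0.0043,-0.0202,-0.0005],"twist":-18.8},{"slide":[-0.0070,-0.0267,-0.0005],"twist":-25.8},{"slide":[-0.0104,-0.0329,-0.0005],"twist":-32.8},{"slide":[-0.0146,-0.0385,-0.0005],"twist":-39.8},{"slide":[-0.0173,-0.0415,-0.0005],"twist":-43.8},{"slide":[-0.0173,-0.0415,-0.0005],"twist":-43.8}]
```

{"fn": "drive_tool", "kwargs": {
  "series": [
    {"slide": [-0.0013, -0.007, -0.0005], "twist": -5.8},
    {"slide": [-0.0025, -0.0134, -0.0005], "twist": -11.8},
    {"slide": [-0.0043, -0.0202, -0.0005], "twist": -18.8},
    {"slide": [-0.007, -0.0267, -0.0005], "twist": -25.8},
    {"slide": [-0.0104, -0.0329, -0.0005], "twist": -32.8},
    {"slide": [-0.0146, -0.0385, -0.0005], "twist": -39.8},
    {"slide": [-0.0173, -0.0415, -0.0005], "twist": -43.8},
    {"slide": [-0.0173, -0.0415, -0.0005], "twist": -43.8}
  ]
}}

```text
t: 32.2
ee_pos: [0.5293, 0.0339, 0.0314]
ee_rot: [-0.001, 0.269, 0.963, 0.0]
wrist_force: [-4.7, 4.1, 2.6]
finger_gap: -0.0
grip_force: 2.5
```

```bash
python3 - <<'E'
from h import *
mark(.046)
i,_=bot.get_image("scene");a=cv2.resize(i[190:280,280:400],(800,600),interpolation=cv2.INTER_CUBIC);cv2.imwrite("pics/s5.png",a[:,:,::-1])
s=bot.get_state();C=(.58,.005);v=s["ee_pos"][:2]-C;print(np.hypot(*v),np.degrees(np.arctan2(v[1],v[0])),s["wrist_force"])
plan(C,[(.0577,x,s["ee_pos"][2]) for x in (151,152,153,154,155,156)])
E
```

```text
top white [(0, 107), (1, 107), (2, 107), (3, 106), (4, 105), (5, 105), (6, 104), (7, 103), (8, 102), (9, 102), (10, 102), (11, 101), (12, 100), (13, 99), (14, 98), (15, 96), (16, 94), (17, 92), (18, 91), (19, 91)] ndark 0
scene white [(198, 106), (199, 120), (200, 129), (201, 130), (202, 130), (203, 127), (204, 121), (205, 108)] ndark 342
0.05840048547210375 150.1154629033822 [-3.58574908  3.12186514  3.95873429]
psi 148.69303779755165 pos [0.52936495 0.03409826 0.03138533]
[{"slide":[-0.0007,-0.0009,0.0000],"twist":-2.3},{"slide":[-0.0008,-0.0019,0.0000],"twist":-3.3},{"slide":[-0.0008,-0.0029,0.0000],"twist":-4.3},{"slide":[-0.0009,-0.0039,0.0000],"twist":-5.3},{"slide":[-0.0010,-0.0049,0.0000],"twist":-6.3},{"slide":[-0.0012,-0.0059,0.0000],"twist":-7.3}]
```

View pics/s5.png

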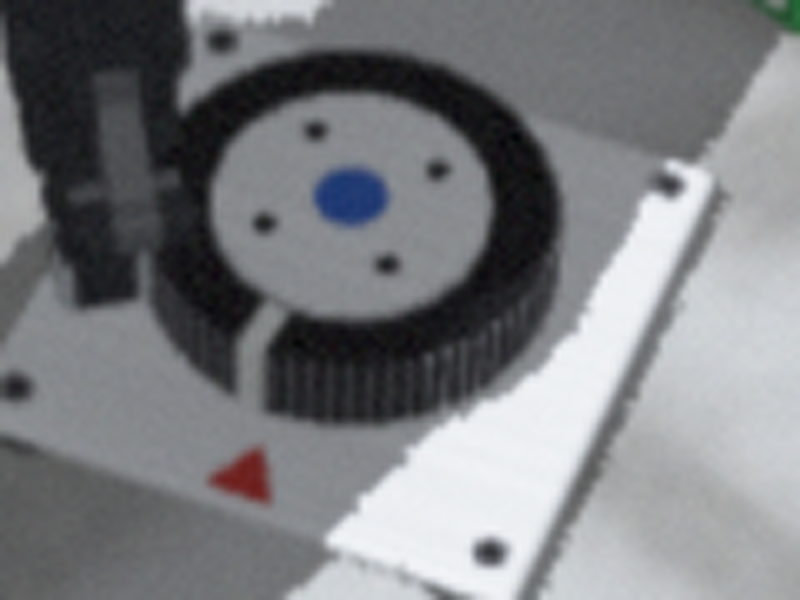

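```bash
python3 - <<'E'
from h import *
f=lambda x,y,z:ray("scene",280+x/6.667,190+y/6.667,z)
C=f(351,197,.047);g=lambda p:(np.degrees(np.arctan2(p[1]-C[1],p[0]-C[0]))%360,np.hypot(*(p-C)[:2]))
print(C,[g(f(*p)) for p in((272,308,.046),(248,352,.046),(251,408,.022))],[g(f(*p)) for p in((262,447,.0145),(239,491,.0145))])
t=f(262,447,.0145);b=f(239,491,.0145);print(np.degrees(np.arctan2(*(b-t)[:2][::-1]))%360)
E
```

```text
[0.58084935 0.00187366 0.047     ] [(np.float64(196.98537450674775), np.float64(0.03726197267790125)), (np.float64(198.7720871732106), np.float64(0.05107072351173651)), (np.float64(198.1914009499976), np.float64(0.04883305444549554))] [(np.float64(203.57694447871228), np.float64(0.052846113078090534)), (np.float64(203.6576852120697), np.float64(0.06652206747509097))]
203.9696761595654
```

{"fn": "drive_tool", "kwargs": {
  "series": [
    {"slide": [-0.0001, -0.0018, 0], "twist": -1.8},
    {"slide": [-0.0002, -0.0036, 0], "twist": -3.5},
    {"slide": [-0.0003, -0.0054, 0], "twist": -5.3},
    {"slide": [-0.0003, -0.0054, 0], "twist": -5.3},
    {"slide": [-0.0003, -0.0054, 0], "twist": -5.3}
  ]
}}

```text
t: 32.98
ee_pos: [0.5269, 0.0293, 0.0313]
ee_rot: [-0.001, 0.225, 0.974, 0.0]
wrist_force: [-4.4, 3.4, 3.2]
finger_gap: 0.0
grip_force: 2.5
```

```bash
python3 - <<'E'
from h import *
i,_=bot.get_image("scene");a=cv2.resize(i[190:280,280:400],(800,600),interpolation=cv2.INTER_CUBIC);cv2.imwrite("pics/s6.png",a[:,:,::-1])
s=bot.get_state();print(s["ee_pos"],s["wrist_force"])
E
```

```text
[0.5268683  0.02925063 0.03130631] [-4.58427931  3.4720555   4.06744922]
```

View pics/s6.png

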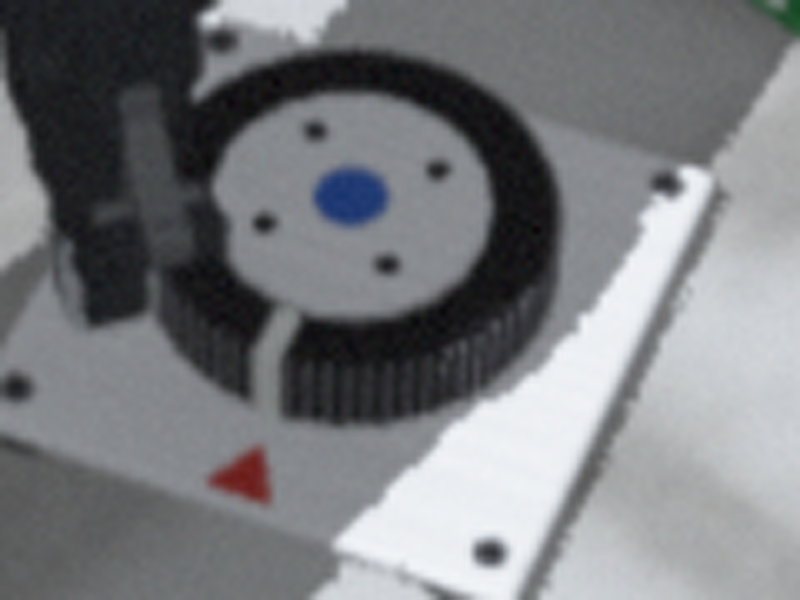

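{"fn": "drive_tool", "kwargs": {
  "series": [
    {"slide": [0.008, 0, 0], "twist": -5.3},
    {"slide": [0.03, 0, -0.005], "twist": 0},
    {"slide": [0.04, 0.0, -0.05], "twist": 0},
    {"slide": [0.04, 0.05, -0.1], "twist": 0},
    {"slide": [0.04, 0.1, -0.13], "twist": 0},
    {"slide": [0.04, 0.15, -0.15], "twist": 0},
    {"slide": [0.04, 0.2, -0.16], "twist": 0},
    {"slide": [0.04, 0.25, -0.16], "twist": 0},
    {"slide": [0.04, 0.25, -0.16], "twist": 0},
    {"slide": [0.04, 0.25, -0.16], "twist": 0}
  ]
}}

```text
t: 34.28
ee_pos: [0.6011, 0.27, 0.1908]
ee_rot: [-0.0, 0.225, 0.974, -0.0]
wrist_force: [-0.8, 0.5, -0.1]
finger_gap: -0.0003
grip_force: 0.0
```

```bash
python3 - <<'E'
from h import *
f=lambda x,y,z:ray("scene",280+x/6.667,190+y/6.667,z)
C=f(351,197,.047);g=lambda p:(np.degrees(np.arctan2(p[1]-C[1],p[0]-C[0]))%360,np.hypot(*(p-C)[:2]))
print("before retreat",[g(f(*p)) for p in((284,312,.046),(265,358,.046),(265,413,.022))],[g(f(*p)) for p in((262,447,.0145),(239,491,.0145))])
mark(.046,(.581,.005))
i,_=bot.get_image("top");i2,_=bot.get_image("scene")
a=np.hstack([cv2.resize(i[210:280,285:355],(400,400),interpolation=cv2.INTER_CUBIC),cv2.resize(i2[190:290,280:380],(400,400),interpolation=cv2.INTER_CUBIC)]);cv2.imwrite("pics/f7.png",a[:,:,::-1])
print(bot.get_state()["t"])
E
```

```text
before retreat [(np.float64(201.5729943980325), np.float64(0.03703308539844502)), (np.float64(203.51759143268433), np.float64(0.05095710404668527)), (np.float64(202.36753096539434), np.float64(0.048685811769539226))] [(np.float64(203.57694447871228), np.float64(0.052846113078090534)), (np.float64(203.6576852120697), np.float64(0.06652206747509097))]
top white [(198, 107), (199, 139), (200, 164), (201, 183), (202, 195), (203, 193), (204, 186), (205, 172), (206, 150), (207, 118)] ndark 347
scene white [(197, 108), (198, 141), (199, 172), (200, 187), (201, 199), (202, 205), (203, 207), (204, 202), (205, 188), (206, 160), (207, 124), (208, 96)] ndark 316
34.475
```

View pics/f7.png

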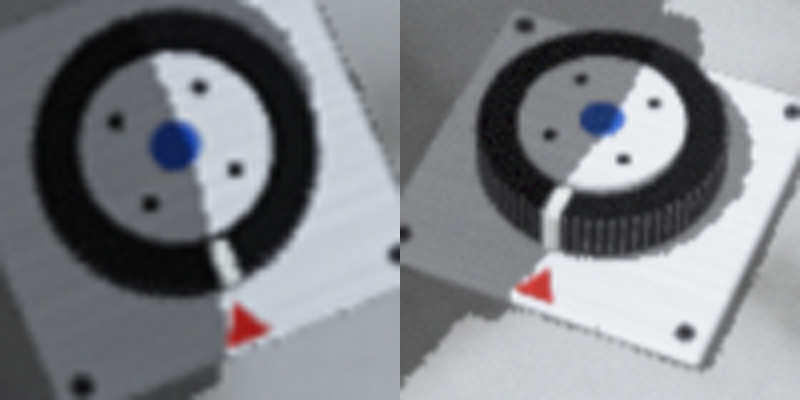

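```bash
python3 -c "
from h import *
print(bot.close_job())"
```

```text
the job is handed in; nothing more can be done
None
```

The job is handed in: I rolled the ring anticlockwise past the arrow and two more full turns. The white mark is now at the red arrow for the third time, within about 1–1.5° by the cameras. The arm is clear of the stage, and the robot clock read 34.5 s of the 64 s allowed.

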